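# Test the bench stop button and re-arm the machine

## Task

Test the stop station on the bench: press the wing-topped mushroom button in until it latches and take the hand off it to see that it stays in, then twist it clockwise by pushing one side of its wing until it pops back out, let it go, and after that press the small round reset button fully in and come away. Use fingertips only, nothing is gripped: do not pinch the wing, do not press reset while the stop button is in, do not lift or shove the station, and leave the other things where they stand.

Things in the scene. Friction and masses are not known exactly. Their poses are not given: they have to be found in the camera images.
- station: Grey stop station standing loose on the bench (not fastened, about 3 kg): a box 110 mm (x) by 190 mm (y), top face 60 mm above the bench. Origin: centre of its underside; z up. On its top at x=0: the wing-topped mushroom stop button at y=+45 mm and a small round steel reset button at y=-50 mm. A cable gland sticks out 28 mm from the -y side.
- stop_top (a point): Middle of the top of the stop button's wing, on the button's axis; 113 mm above the bench with the button out (about 103 mm latched in). The button is a black mushroom 52 mm across (its dome top lies 18 mm below this point) carrying an upright straight wing 60 mm long (along this frame's y), 14 mm wide over its side pads and 18 mm high. This is where to press. Frame turns with the head: y along the wing, z up; parallel to the station at rest.
- wing_left_end (a point): End of the wing on the station's +y side, 30 mm from the button's axis, 10 mm below the wing's top. To twist clockwise, this end is pushed towards +x of the station (the other end towards -x).
- stop_plunger (a joint): How far the stop button is in, m: 0 fully out, up to 0.012. A spring resists when pressed slowly with 2 N at first, about 4 N at 0.005 and again at the bottom; a brisk press feels more at the first touch, so stop on travel (12 mm) rather than on a small force. Beyond about 0.0105 an inner catch snaps and it stays in at about 0.010 by itself until the head is twisted; then it springs back to 0.
- stop_head (a joint): Twist of the stop button's head, rad: 0 at rest, grows clockwise seen from above, end stop at 1.1. Springs back to 0 when let go. Between about 0.5 and 0.75 the catch lets go and the button pops out. Needs 0.01 to 0.025 N m, a newton or so at the wing's end.
- wing_near: Thin grip pad (56 mm long, 11 mm high, from 5 to 16 mm below the wing's top) on the wing's -x flank (with the head at rest); its outer face is 7 mm from the wing's middle plane. Origin: in the wing's middle.
- wing_far: The same pad on the wing's +x flank.
- reset_button_top (a point): Centre of the top of the round steel reset button, 28 mm across, spring loaded; about 83 mm above the bench.
- reset_button (a joint): How far the reset button is pressed, m: 0 out, 0.006 fully in, where it takes about 5 N; springs back.
- steel_block: Bystander, loose: plain steel block 45x60x28 mm. Origin: centre of its underside.
- cotton_jar: Bystander, loose: small lidded jar, 60 mm across, 62 mm tall. Origin: centre of its underside.
- coupler_2: Bystander, loose: short copper pipe coupler, 44 mm across, 32 mm tall. Origin: centre of its underside.
- tape_measure: Bystander, loose: tape measure, 37x74 mm, 64 mm tall. Origin: centre of its underside.
- ratchet: Bystander, loose: ratchet handle lying flat, 34x167x24 mm. Origin: centre of its underside.
- angle_bracket: Bystander, loose: steel angle bracket 35x60 mm, 49 mm tall. Origin: centre of its underside.

How it is judged:
By the outcome, as a careful person would: the job done as asked, in the order asked, and still so for the second after the job is handed in, with the robot touching nothing.
It also fails if it takes over 48 s, if anything falls off the work surface, if the arm or the gripper's body presses on something with over 40 N, if the wrist force passes 120 N, or if a joint passes its speed limit or range.

## Robot

A 7-joint arm with a two-finger parallel gripper is mounted at the origin on a cart in front of the work surface, level with it; the furniture and walls round the work are solid. World frame = base frame: x ahead of the robot, y to its left, z up, the work surface at z = 0. Lengths are in mm, angles in degrees, forces in N, time in s.
With the tool pointing down it reaches from about 425 to 825 mm from the base axis. Payload 3.6 kg.
Tool frame: the origin (TCP) lies midway between the tips of the shut fingers; the grasp point (between the pads) lies 19 mm behind it (env.grasp_offset is the distance from the TCP to the grasp point, in mm); z points along the fingers, y is the line along which they close (so a half turn about z gives the same grasp; the last joint's range is limited). The gripper opens to 85 mm and grips with 20 to 120 N. Pads are 22 mm wide; open, the fingers measure 114 mm over their backs; the gripper's body (76 mm by 85 mm) begins 54 mm behind the grasp point. The pads swing forward as they close: fully open they stand 13 mm farther back than shut.
Start: joints at [-74.227, 35.231, -0.722, 81.555, 0.464, 63.22, -2.315], TCP at [193.172, 620.602, 231.297] pointing down, gripper open.
Joint ranges: [-178.69, 178.69], [-17.37, 117.87], [-77.05, 75.6], [15.02, 138.74], [-78.02, 258.01], [0.78, 113.62], [-162.83, 162.83]. Speed limits (degrees/s): [159.86, 159.86, 180, 180, 180, 180, 180].

## Interface

Orientations are given as [roll, pitch, yaw] about the fixed x, y, z axes, in that order (R = Rz(yaw) Ry(pitch) Rx(roll)).
In Python, from plant import env gives the robot as it stands. The module is installed in compiled form; this text tells all that it offers.
- The arm moves only by the shell command python3 -m jog 'ROWS' [OPENING]. ROWS is JSON, a list of rows, each an object with "offset": the shift along the tool's x, y, z in units of 50 mm (1.0 is 50 mm), a list of three; "twist": the turn, a rotation vector about the tool's x, y, z in rad, a list of three. In form: [{"offset": [x, y, z], "twist": [wx, wy, wz]}, ...]. A call has 1 to 8 rows; each row shifts and turns the commanded pose from where the row before left it, along the tool's axes as they then stand; what a row does not reach is not made up. A row lasts 1/8 s, in which the tool goes at most 62.5 mm and 10.7 degrees, less where a joint would pass 70% of its speed; a pose out of reach is approached as far as the arm can. A call is refused whole if a number of a shift passes 1 or a number of a turn 0.188, either way. A call with a gripper value outside its range is refused whole. OPENING is the finger opening in mm, from 0 to 85.4, set as the call begins (- or left out, the last holds). The fingers move at their own pace and stop on an object; the grip force is fixed at half the most. Time passes only in rows, so rows that do not move let the fingers close. It gives the time, the measured TCP pose, the force, the opening and the grip force at its end, in the units of the state.
- env.observe(): the state, without advancing time (a new reading comes with each control period).
- env.capture(name): name is "side" or "top" or "wrist"; returns the picture (400x640x3 uint8, red, green, blue); there is no depth.
- env.get_calibration(name): a dict with "fovy" (degrees; the focal length in pixels is half the picture's height over the tangent of half this angle, whatever the lens; pixels are square), "cx", "cy" (the principal point, pixels), "eye" and "orientation" of the camera in the world. Camera axes: x right, y down, z forward; pixel columns grow to the right and rows downward; lengths in mm; the calibration is good to about 2 mm. A picture is of the moment at which its call begins: read the wrist's pose just before it. get_calibration takes no time and is no camera call; for the wrist camera it gives the pose at the moment of the call.
- env.hand_in(): hands the job in; it is judged then, once.
Trained networks look in the newest picture that a camera, given by its name, has taken for a name from the list of things; names that differ only in an ending like _2 or _b are one class to them, and where a whole thing is asked for, a point or a joint stands for the part that bears it (a point fixed in the world has none). Each returns a list of dicts, best first, with "confidence" (0 to 1); they miss things now and then, are a little off and sometimes report something else, mostly with a low value. They report only what shows in the picture. A call takes as long as a camera call.
- env.silhouettes(query, camera): "region" (400x640 bool, what is visible of it).
- env.place_of(query, camera): "at" ([x, y, z] in mm, in the coordinates of the camera as it stood for that picture, good to about 4 mm: a listed point, or the origin of a listed thing).
The state is a dict: "t": time; "joints": joint angles; "qvel": joint speeds; "effort": joint torques, N m; "ee_pos": TCP position; "orientation": TCP orientation; "ft_force": force on the tool from outside, world axes, zero at the start; "torque": the same for the moment, N m; "grip_width": opening from 0.0 (shut) to 1.0 (fully open); "finger_force": force on a finger pad.
Only numpy, scipy, OpenCV 4.12 (cv2) and the standard library are available. Lean on these libraries where they do the work, as an engineer would, in place of code of your own. Each camera call takes 0.05 s, during which the arm holds its last target. There are 200 camera calls.

## Working session

There is one attempt and no reset: what is moved stays moved. The work goes in short steps, Python scripts to look and compute and a shell command to move; the robot and the scene stay as the last step left them, time stands still between calls to the robot, and variables do not carry over. Pictures are saved under pics/ and viewed, at most 10 in all, crops included, and the job is handed in when it is done.

```bash
mkdir -p pics
cat > h.py <<'E'
import numpy as np, cv2
from plant import env
from scipy.spatial.transform import Rotation as R
def cam(c):
    k=env.get_calibration(c); return k
def Rm(o): 
    o=np.array(o,float)
    return o if o.shape==(3,3) else R.from_euler('xyz',o,degrees=True).as_matrix()
def look(c,names,save=None):
    k=cam(c); im=env.capture(c)
    if save: cv2.imwrite('pics/'+save,im[:,:,::-1])
    out={}
    for n in names:
        r=env.place_of(n,c)
        for d in r[:2]:
            p=Rm(k['orientation'])@np.array(d['at'])+np.array(k['eye'])
            print(c,n,round(d['confidence'],2),p.round(1))
    return im,k
def st():
    s=env.observe(); print(s['t'],np.round(s['ee_pos'],1),np.round(s['orientation'],1),'F',np.round(s['ft_force'],1),'g',s['grip_width'],s['finger_force'])
E
python3 - <<'E'
from h import *
st()
for c in('side','top'): print(cam(c))
ims=[look(c,['station','stop_top','wing_left_end','reset_button_top'],c+'0.png')[0] for c in('side','top')]
st()
cv2.imwrite('pics/b.png',cv2.resize(np.vstack(ims),(480,600))[:,:,::-1])
E
```

```text
0.0 [193.  619.9 230.1] [-179.9    0.   162.7] F [ 1.1 -0.  -0.7] g 0.9983986993523697 0.0
{'fovy': 48.84982793259709, 'cx': 322.06898717612984, 'cy': 199.89134246378748, 'eye': array([571.84579886, 808.61225014, 513.79455647]), 'orientation': array([-119.25979357,   -0.60537932,  177.50479627])}
{'fovy': 54.76495407846372, 'cx': 325.0556265092898, 'cy': 205.1378238106318, 'eye': array([ 407.30204368,   78.99077349, 1061.33713669]), 'orientation': array([-173.39156586,   -0.24493008,  -88.4110746 ])}
side station 0.92 [449.7  52.9   1. ]
side station 0.57 [457.7  93.  102.4]
side stop_top 0.73 [459.5  94.3 111.3]
side wing_left_end 0.9 [456.9 121.4 105.9]
side reset_button_top 0.53 [ 4.486e+02 -2.000e-01  8.330e+01]
side reset_button_top 0.42 [457.5 217.1   3. ]
top station 0.98 [4.518e+02 5.060e+01 1.000e-01]
top stop_top 0.6 [451.8  99.8 115. ]
top wing_left_end 0.87 [459.2 125.1 103. ]
top reset_button_top 0.51 [445.   -2.6  80. ]
0.5 [193.2 620.6 231.3] [-180.    -0.   162.7] F [ 0.1 -0.1 -0.6] g 0.9980644063569292 0.0
```

View pics/b.png

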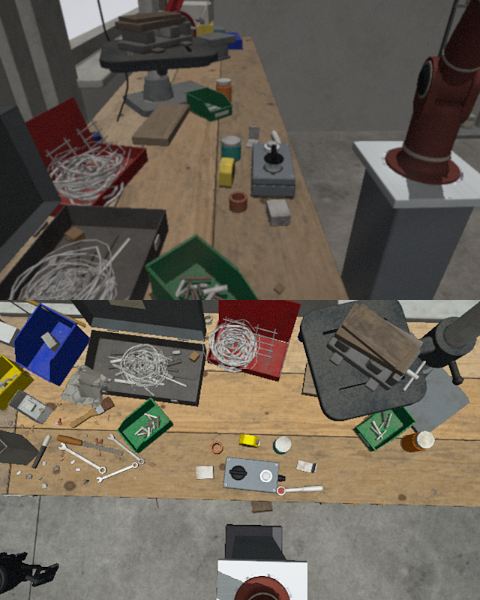

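The pictures show the station (top view, around px 250,475 in the montage) with the wing along about world y, the stop button on the left (+y) and reset on the right. The networks agree: stop ≈ (456, 97), reset ≈ (447, -1), yaw ≈ -5°. I'm moving above it now.

```bash
python3 -m jog '[{"offset":[-0.8,-0.84,0],"twist":[0,0,0]},{"offset":[-0.8,-0.84,0],"twist":[0,0,0]},{"offset":[-0.8,-0.84,0],"twist":[0,0,0]},{"offset":[-0.8,-0.84,0],"twist":[0,0,0]},{"offset":[-0.8,-0.84,0],"twist":[0,0,0]},{"offset":[-0.8,-0.84,0],"twist":[0,0,0]},{"offset":[-0.8,-0.84,0],"twist":[0,0,0]},{"offset":[-0.8,-0.84,0],"twist":[0,0,0]}]' 0
python3 -m jog '[{"offset":[0,0,0],"twist":[0,0,0.17]},{"offset":[0,0,0],"twist":[0,0,0.17]},{"offset":[0,0,0],"twist":[0,0,0.17]},{"offset":[0,0,0],"twist":[0,0,0.17]},{"offset":[0,0,0],"twist":[0,0,0.17]},{"offset":[0,0,0],"twist":[0,0,0.17]},{"offset":[0,0,0],"twist":[0,0,0.17]},{"offset":[0,0,0],"twist":[0,0,0.17]}]'
python3 - <<'E'
from h import *
st(); look('wrist',['station','stop_top','wing_left_end','reset_button_top'],'w1.png'); st()
E
```

```text
t: 1.5
ee_pos: [399.8, 203.2, 231.8]
orientation: [179.9, 0.1, 162.7]
ft_force: [1.1, 0.5, -0.5]
grip_width: 0.005
finger_force: 0.0
t: 2.5
ee_pos: [398.9, 204.8, 231.6]
orientation: [180.0, -0.0, 84.5]
ft_force: [-0.7, -0.1, 1.0]
grip_width: 0.002
finger_force: 0.0
2.5 [398.9 204.8 231.6] [180.   -0.   84.5] F [-0.7 -0.1  1. ] g 0.001633435518196569 0.0
wrist station 0.86 [451.5  48.5  -0.7]
wrist stop_top 0.78 [455.   94.  112.9]
wrist wing_left_end 0.6 [461.5 121.  104.2]
2.75 [398.9 204.8 231.4] [180.   -0.   84.9] F [ 0.6  0.3 -0.8] g 0.0007488621495292314 0.0
```

View pics/w1.png

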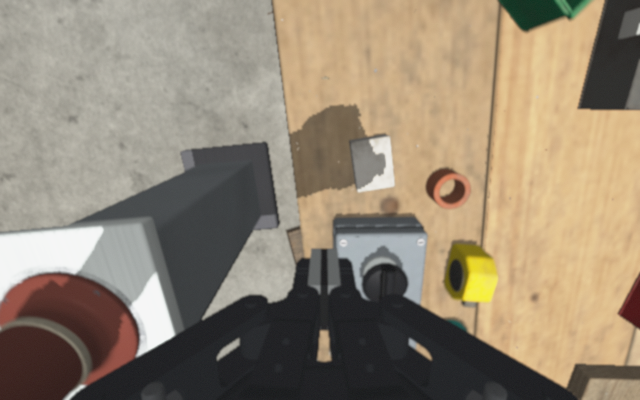

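The wrist view shows the station (px 335-425, 215-300), aligned with the tool. The wing button is at (385,280) and the fingers are shut. I'll move over the button.

```bash
python3 -m jog '[{"offset":[-0.52,0.33,0.4],"twist":[0,0,0]},{"offset":[-0.52,0.33,0.4],"twist":[0,0,0]},{"offset":[-0.52,0.33,0.4],"twist":[0,0,0]},{"offset":[-0.51,0.33,0.4],"twist":[0,0,0]},{"offset":[0,0,0.2],"twist":[0,0,0]},{"offset":[0,0,0],"twist":[0,0,0]}]'
python3 - <<'E'
from h import *
st()
ims=[]
for c in('side','top'):
    im,k=look(c,['stop_top','wing_left_end','reset_button_top','station'])
    p=Rm(k['orientation']).T@(np.array([455,96,113])-k['eye']); f=200/np.tan(np.radians(k['fovy']/2))
    u,v=int(f*p[0]/p[2]+k['cx']),int(f*p[1]/p[2]+k['cy']); print(u,v)
    ims.append(cv2.resize(im[max(v-60,0):v+60,u-60:u+60],(400,400)))
cv2.imwrite('pics/c2.png',np.hstack(ims)[:,:,::-1]); st()
E
```

```text
t: 3.5
ee_pos: [454.5, 96.1, 140.8]
orientation: [-179.9, -0.0, 84.9]
ft_force: [0.7, 0.5, 1.1]
grip_width: 0.001
finger_force: 0.0
3.5 [454.5  96.1 140.8] [-179.9   -0.    84.9] F [0.7 0.5 1.1] g 0.0011027675931186694 0.0
side stop_top 0.89 [455.6  96.1 111. ]
side reset_button_top 0.41 [448.1   2.1  84.2]
side station 0.56 [451.5  52.8   2.9]
365 199
top reset_button_top 0.58 [441.9  -1.8  78.7]
top reset_button_top 0.44 [454.3  49.2   1.4]
top station 0.58 [454.5  49.2   2.2]
317 230
4.0 [455.2  95.9 141.6] [180.   -0.   84.8] F [-0.3  0.3  0.3] g 0.00033360575080321073 0.0
```

View pics/c2.png

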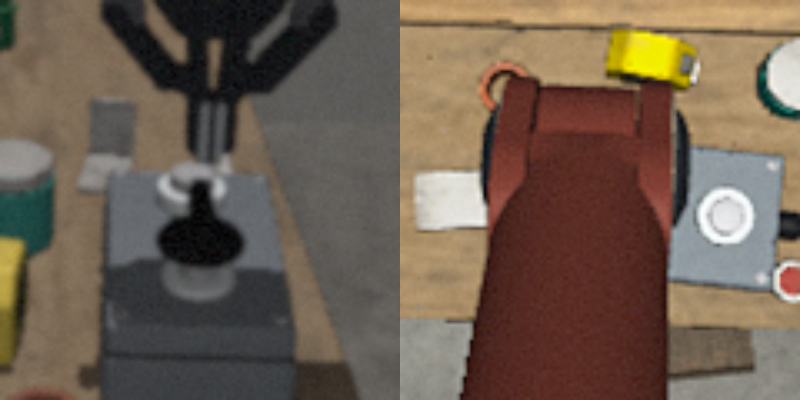

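The side view shows the finger tips directly above the wing, at about (210,150) over (200,185). The reset button is free. Pressing slowly.

```bash
python3 -m jog '[{"offset":[0,0,0.25],"twist":[0,0,0]},{"offset":[0,0,0.2],"twist":[0,0,0]},{"offset":[0,0,0.04],"twist":[0,0,0]},{"offset":[0,0,0.04],"twist":[0,0,0]},{"offset":[0,0,0.04],"twist":[0,0,0]},{"offset":[0,0,0.04],"twist":[0,0,0]},{"offset":[0,0,0.04],"twist":[0,0,0]}]'
python3 -m jog '[{"offset":[0,0,0.04],"twist":[0,0,0]},{"offset":[0,0,0.04],"twist":[0,0,0]},{"offset":[0,0,0.02],"twist":[0,0,0]},{"offset":[0,0,0],"twist":[0,0,0]}]'
```

```text
t: 4.88
ee_pos: [455.4, 95.6, 109.2]
orientation: [180.0, -0.0, 84.8]
ft_force: [-0.3, -0.4, 5.9]
grip_width: -0.0
finger_force: 2.9
t: 5.38
ee_pos: [455.4, 95.6, 103.7]
orientation: [180.0, 0.0, 84.8]
ft_force: [-1.5, 0.7, 2.0]
grip_width: 0.004
finger_force: 1.1
```

```bash
python3 -m jog '[{"offset":[0,0,0.04],"twist":[0,0,0]},{"offset":[0,0,0.02],"twist":[0,0,0]},{"offset":[0,0,0],"twist":[0,0,0]}]'
```

```text
t: 5.75
ee_pos: [455.4, 95.6, 101.0]
orientation: [180.0, -0.0, 84.8]
ft_force: [-1.1, 0.1, 6.0]
grip_width: -0.002
finger_force: 2.6
```

```bash
python3 -m jog '[{"offset":[0,0,0.02],"twist":[0,0,0]},{"offset":[0,0,0.02],"twist":[0,0,0]}]'; python3 -m jog '[{"offset":[0,0,0.01],"twist":[0,0,0]},{"offset":[0,0,0],"twist":[0,0,0]}]'
```

```text
t: 6.0
ee_pos: [455.9, 95.7, 100.6]
orientation: [179.9, -0.1, 84.8]
ft_force: [-3.9, -0.3, 24.6]
grip_width: -0.003
finger_force: 12.4
t: 6.25
ee_pos: [455.9, 95.7, 100.7]
orientation: [179.9, -0.1, 84.8]
ft_force: [-4.1, 0.1, 23.2]
grip_width: 0.0
finger_force: 11.6
```

Bottomed (23 N). Lifting off, moving to the -x side of the left wing end, and checking the latch.

```bash
python3 -m jog '[{"offset":[0,0,-0.3],"twist":[0,0,0]},{"offset":[0,0,-0.5],"twist":[0,0,0]},{"offset":[0.26,-0.3,0],"twist":[0,0,0]},{"offset":[0.26,-0.36,0],"twist":[0,0,0]},{"offset":[0,0,0],"twist":[0,0,0]}]'
python3 - <<'E'
from h import *
st()
im,k=look('side',['stop_top','wing_left_end'])
cv2.imwrite('pics/c3.png',cv2.resize(im[120:260,290:430],(560,560),interpolation=cv2.INTER_CUBIC)[:,:,::-1])
env.capture('side'); look('top',['stop_top','wing_left_end'])
E
```

```text
t: 6.88
ee_pos: [423.0, 125.6, 137.8]
orientation: [-179.9, 0.0, 85.0]
ft_force: [-1.0, -0.9, 0.1]
grip_width: -0.0
finger_force: 0.0
6.875 [423.  125.6 137.8] [-179.9    0.    85. ] F [-1.  -0.9  0.1] g -0.0003351106338816961 0.0
side stop_top 0.61 [453.3  95.5  99.5]
side wing_left_end 0.56 [457.2 119.5  95. ]
top stop_top 0.46 [458.   98.3 104.9]
```

View pics/c3.png

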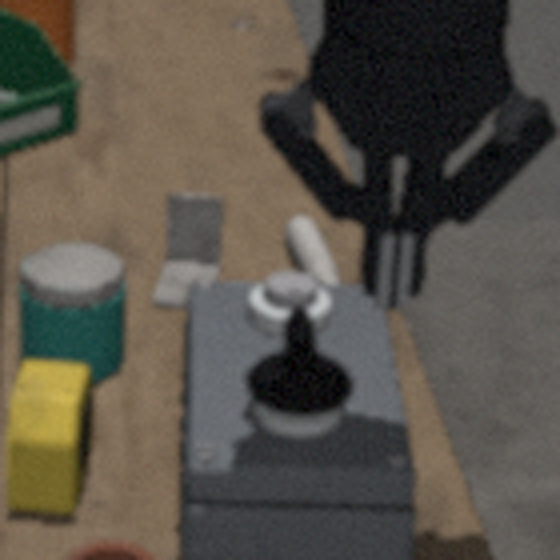

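The stop is latched: the networks put stop_top at z≈100-105, down from 112, and the hand is clear of it at (395,270). Now I'll go down beside the wing end and push +x.

```bash
python3 -m jog '[{"offset":[0.08,0,0.4],"twist":[0,0,0]},{"offset":[0,0,0.42],"twist":[0,0,0]},{"offset":[0,0.1,0],"twist":[0,0,0]},{"offset":[0,0.1,0],"twist":[0,0,0]},{"offset":[0,0.06,0],"twist":[0,0,0]},{"offset":[0,0.06,0],"twist":[0,0,0]}]'
python3 -m jog '[{"offset":[0,0.06,0],"twist":[0,0,0]},{"offset":[0,0.06,0],"twist":[0,0,0]},{"offset":[0,0.06,0],"twist":[0,0,0]},{"offset":[0,0.06,0],"twist":[0,0,0]}]'
python3 -m jog '[{"offset":[0,0.06,0],"twist":[0,0,0]},{"offset":[0,0.06,0],"twist":[0,0,0]}]'
python3 - <<'E'
from h import *
im,k=look('side',['stop_top','wing_left_end'])
cv2.imwrite('pics/c4.png',cv2.resize(im[120:260,290:430],(560,560),interpolation=cv2.INTER_CUBIC)[:,:,::-1])
E
```

```text
t: 7.98
ee_pos: [441.6, 127.1, 97.9]
orientation: [179.9, -0.0, 84.8]
ft_force: [-0.6, -0.4, -0.2]
grip_width: 0.0
finger_force: 0.0
t: 8.48
ee_pos: [452.4, 126.2, 97.2]
orientation: [-179.9, -0.0, 84.8]
ft_force: [-1.2, 1.0, 0.7]
grip_width: -0.002
finger_force: 0.9
t: 8.72
ee_pos: [458.9, 125.3, 97.3]
orientation: [-180.0, 0.0, 84.8]
ft_force: [-0.4, -0.6, 0.7]
grip_width: -0.0
finger_force: 0.7
side stop_top 0.74 [455.4  96.  104.8]
side wing_left_end 0.58 [470.5 118.9  96.2]
```

View pics/c4.png

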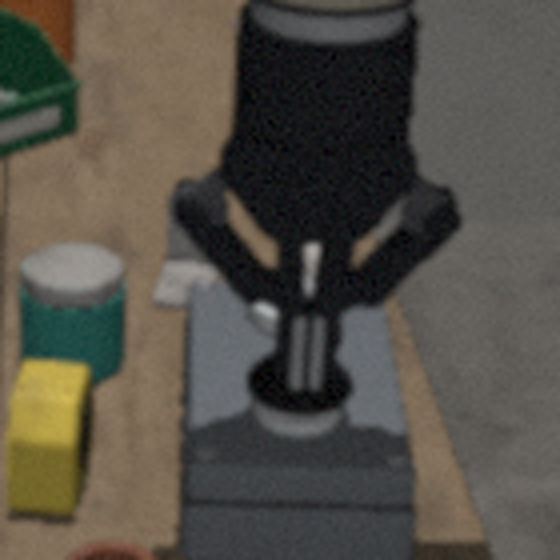

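The fingers (310,350) are pushing the wing. The wing end has moved about 15 mm in +x (θ≈0.5), and the button is not out yet. I'll push further.

```bash
python3 -m jog '[{"offset":[0,0.06,0],"twist":[0,0,0]},{"offset":[0,0.06,0],"twist":[0,0,0]},{"offset":[0,0.04,0],"twist":[0,0,0]}]'
python3 - <<'E'
from h import *
look('side',['stop_top','wing_left_end']); st()
E
```

```text
t: 9.25
ee_pos: [466.9, 124.8, 97.2]
orientation: [-180.0, -0.0, 84.8]
ft_force: [-1.0, 1.0, 0.7]
grip_width: 0.004
finger_force: 0.5
side stop_top 0.59 [455.5  94.5 109.9]
side stop_top 0.15 [546.7 174.6   2.8]
side wing_left_end 0.61 [477.4 107.6 104.8]
9.4 [467.  124.8  97.2] [180.   -0.   84.8] F [ 0.   0.3 -0.2] g 0.0025447809283965944 0.43786414578789845
```

The button has popped out (z≈110, wing end 105). Backing off the same way, then going up and checking.

```bash
python3 -m jog '[{"offset":[0,-0.15,0],"twist":[0,0,0]},{"offset":[0,-0.2,0],"twist":[0,0,0]},{"offset":[0,-0.25,0],"twist":[0,0,0]},{"offset":[0,-0.4,0],"twist":[0,0,0]},{"offset":[0,0,-0.5],"twist":[0,0,0]},{"offset":[0,0,-0.4],"twist":[0,0,0]},{"offset":[0,0,0],"twist":[0,0,0]}]'
python3 - <<'E'
from h import *
im,k=look('side',['stop_top','wing_left_end','reset_button_top','station'])
cv2.imwrite('pics/c5.png',cv2.resize(im[120:260,290:430],(560,560),interpolation=cv2.INTER_CUBIC)[:,:,::-1])
look('top',['stop_top','reset_button_top','station','station']); look('wrist',['stop_top','reset_button_top'])
E
```

```text
t: 10.28
ee_pos: [417.4, 129.1, 143.3]
orientation: [179.8, -0.1, 84.8]
ft_force: [0.5, 0.4, 0.4]
grip_width: 0.002
finger_force: 0.0
side stop_top 0.56 [453.5  92.8 114.8]
side wing_left_end 0.75 [456.6 119.7 103.5]
side reset_button_top 0.49 [450.8  -0.7  85.4]
side station 0.98 [449.3  54.3   3.2]
top stop_top 0.67 [456.2  98.7 114.1]
top reset_button_top 0.43 [443.9   1.2  80.6]
top station 0.97 [456.2  47.5   1.2]
top station 0.97 [456.2  47.5   1.2]
wrist stop_top 0.65 [455.9  93.1 112.6]
wrist stop_top 0.33 [543.7 179.6   3. ]
```

View pics/c5.png

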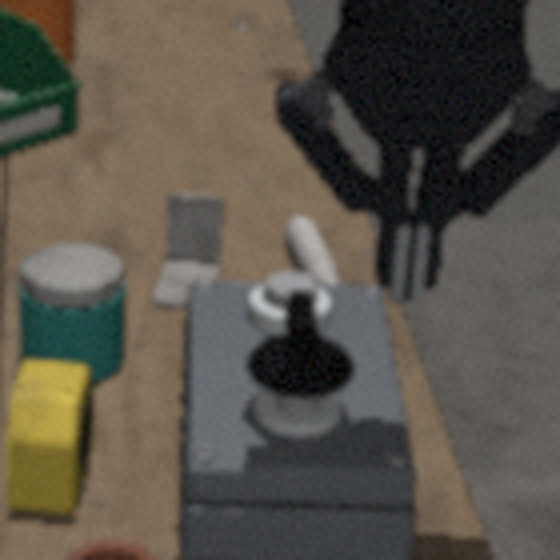

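The button is out, at its higher position with the wing straight, and released. Now over to reset.

```bash
python3 -m jog '[{"offset":[-0.84,0.27,0],"twist":[0,0,0]},{"offset":[-0.84,0.27,0],"twist":[0,0,0]},{"offset":[-0.83,0.28,0],"twist":[0,0,0]},{"offset":[0,0,0.5],"twist":[0,0,0]},{"offset":[0,0,0.4],"twist":[0,0,0]},{"offset":[0,0,0],"twist":[0,0,0]}]'
python3 - <<'E'
from h import *
im,k=look('side',['reset_button_top'])
cv2.imwrite('pics/c6.png',cv2.resize(im[130:230,310:410],(500,500),interpolation=cv2.INTER_CUBIC)[:,:,::-1])
E
```

```text
t: 11.68
ee_pos: [445.5, 0.4, 96.4]
orientation: [-179.8, 0.0, 84.8]
ft_force: [-0.8, 0.5, 0.4]
grip_width: 0.001
finger_force: 0.0
side reset_button_top 0.6 [447.6   2.4  84.3]
```

View pics/c6.png

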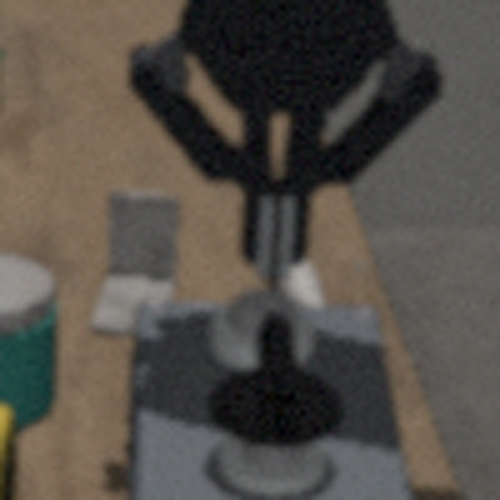

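The fingers are above the reset button, slightly right (-x) of its centre (275 vs 262 px). I'll shift +2 mm and press slowly.

```bash
python3 -m jog '[{"offset":[0,0.04,0.16],"twist":[0,0,0]},{"offset":[0,0,0.06],"twist":[0,0,0]},{"offset":[0,0,0.04],"twist":[0,0,0]},{"offset":[0,0,0.04],"twist":[0,0,0]},{"offset":[0,0,0.04],"twist":[0,0,0]},{"offset":[0,0,0],"twist":[0,0,0]}]'
python3 -m jog '[{"offset":[0,0,0.03],"twist":[0,0,0]},{"offset":[0,0,0],"twist":[0,0,0]}]'
```

```text
t: 12.52
ee_pos: [448.5, 0.3, 80.4]
orientation: [180.0, -0.0, 84.8]
ft_force: [0.0, -0.2, 2.5]
grip_width: 0.004
finger_force: 1.2
t: 12.78
ee_pos: [448.5, 0.3, 78.9]
orientation: [180.0, -0.0, 84.8]
ft_force: [-0.8, 0.5, 3.1]
grip_width: -0.001
finger_force: 1.6
```

```bash
python3 -m jog '[{"offset":[0,0,0.03],"twist":[0,0,0]},{"offset":[0,0,0.02],"twist":[0,0,0]},{"offset":[0,0,0],"twist":[0,0,0]}]'
python3 -m jog '[{"offset":[0,0,0.02],"twist":[0,0,0]},{"offset":[0,0,0],"twist":[0,0,0]}]'
```

```text
t: 13.15
ee_pos: [448.5, 0.3, 76.3]
orientation: [180.0, -0.0, 84.8]
ft_force: [-1.3, 0.5, 4.8]
grip_width: 0.004
finger_force: 2.3
t: 13.4
ee_pos: [448.6, 0.3, 76.0]
orientation: [180.0, -0.0, 84.8]
ft_force: [-3.0, 1.5, 10.2]
grip_width: 0.0
finger_force: 5.4
```

```bash
python3 -m jog '[{"offset":[0,0,0.02],"twist":[0,0,0]},{"offset":[0,0,0],"twist":[0,0,0]}]'
python3 -m jog '[{"offset":[0,0,-0.3],"twist":[0,0,0]},{"offset":[0,0,-0.8],"twist":[0,0,0]},{"offset":[0,0,-0.8],"twist":[0,0,0]},{"offset":[-0.8,0,0],"twist":[0,0,0]},{"offset":[-0.8,0,0],"twist":[0,0,0]},{"offset":[0,0,0],"twist":[0,0,0]}]'
python3 - <<'E'
from h import *
st(); im,k=look('side',['stop_top','reset_button_top','station'])
b,_=look('top',['stop_top','reset_button_top','station'])
cv2.imwrite('pics/c7.png',np.hstack([cv2.resize(im[120:260,290:430],(400,400)),cv2.resize(b[170:290,250:370],(400,400))])[:,:,::-1])
E
```

```text
t: 13.65
ee_pos: [448.6, 0.4, 75.8]
orientation: [180.0, -0.1, 84.8]
ft_force: [-4.3, 0.6, 19.2]
grip_width: 0.002
finger_force: 9.5
t: 14.4
ee_pos: [440.6, -82.9, 169.3]
orientation: [180.0, 0.1, 84.4]
ft_force: [-0.4, 0.6, 0.2]
grip_width: -0.001
finger_force: 0.0
14.4 [440.6 -82.9 169.3] [1.80e+02 1.00e-01 8.44e+01] F [-0.4  0.6  0.2] g -0.0010568480377817796 0.0
side stop_top 0.59 [452.3  92.3 112.1]
side reset_button_top 0.71 [459.2  96.1 103.7]
side reset_button_top 0.47 [4.495e+02 3.000e-01 8.580e+01]
side station 0.71 [452.4  53.5   3.2]
side station 0.68 [459.5  94.  101. ]
top reset_button_top 0.64 [440.8   1.3  78.5]
top reset_button_top 0.48 [459.4 216.2   2.4]
top station 0.71 [456.6  48.8   2.8]
top station 0.17 [552.2 178.6  -1.9]
```

View pics/c7.png

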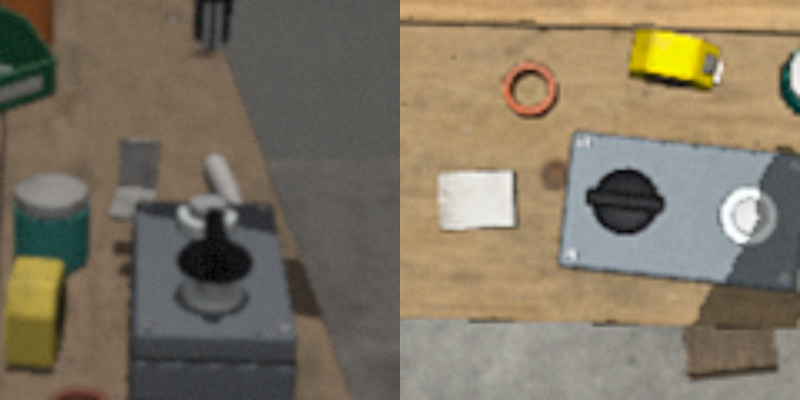

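The final pictures show the button out with the wing at rest (625,200), the reset button out (748,215), the bystanders where they were, and the hand clear.

```bash
python3 -c "
from plant import env; print(env.hand_in())"
```

```text
the job is handed in; nothing more can be done
None
```

I handed the job in at about 14.5 s of the 48 s allowed. The stop button was pressed until it latched, stayed in with the hand off, and popped out when twisted clockwise; reset was then pressed fully in and let go. The last pictures show the arm clear, with the station and the bystanders in view where they were.

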